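Load the drying warmer with oiled hand presses

ROBOT

A 7-joint arm with a two-finger parallel gripper is mounted at the origin on the work surface. World frame = base frame: x ahead of the robot, y to its left, z up, the work surface at z = 0. Lengths are in m, angles in rad, forces in N, time in s.
With the tool pointing down it reaches from about 0.4 to 0.85 m from the base axis. Payload 6.9 kg.
Tool frame: the origin (TCP) lies between the finger pads; the fingertips stand 17 mm ahead of it and the grasp point (between the pads) lies 2 mm behind it (robot.finger_overhang is the distance from the TCP to the fingertips, in m); z points along the fingers, y is the line along which they close (so a half turn about z gives the same grasp; the last joint's range is limited). The gripper opens to 85 mm and grips with 20 to 120 N. Pads are 22 mm wide; open, the fingers measure 114 mm over their backs; the gripper's body (76 mm by 85 mm) begins 54 mm behind the grasp point. The pads swing forward as they close: fully open they stand 13 mm farther back than shut.
Start: joints at [1.411, 0.507, -0.238, 1.5, 0.126, 1.149, -0.155], TCP at [0.164, -0.603, 0.248] pointing down, gripper open.
Joint ranges: [-3.08, 3.08], [-0.24, 2.05], [-1.43, 1.35], [0, 2.5], [-1.52, 4.66], [0.17, 1.96], [-2.89, 2.89]. Speed limits (rad/s): [2.39, 2.39, 3.14, 3.14, 3.14, 3.14, 3.14].

INTERFACE

Orientations are given as a unit quaternion [w, x, y, z].
In Python, from rig import robot gives the robot as it stands.
- The arm moves only by the tool apply_moves, never from a script. Its argument "rows" is one flat list of numbers, 5 for each row, row after row: the gripper command: -1 is fully open, 1 is shut, values between are in proportion, then the shift along the tool's x, y, z scaled (see below), then the turn about the tool's z scaled (see below). A call has 1 to 12 rows; each row shifts and turns the commanded pose from where the row before left it, along the tool's axes as they then stand; what a row does not reach is not made up. The controller multiplies each number of a shift by 250 mm and each number of a turn by 180 degrees. A row lasts 1/12 s, in which the tool goes at most 41.7 mm and 7.16 degrees, less where a joint would pass 70% of its speed; a pose out of reach is approached as far as the arm can. A call with a number of a shift or a turn outside -1 to 1 is refused whole. A call with a gripper value outside its range is refused whole. The fingers move at their own pace and stop on an object; the grip force is fixed at half the most. Time passes only in rows, so rows that do not move let the fingers close. It gives the time, the measured TCP pose, the force, the opening and the grip force at its end, in the units of the state.
- robot.read_state(): the state, without advancing time (a new reading comes with each control period).
- robot.capture(name): name is "side" or "top" or "wrist"; returns a dict with "image" (384x512x3 uint8, red, green, blue), "z_map" (384x512 float32, m along the optical axis (not along the pixel's ray), 0 where there is no reading), "fx", "fy", "cx", "cy" (pixels), "rvec" (rotation vector, rad) and "tvec" (3), from world to camera coordinates, as OpenCV has them. Camera axes: x right, y down, z forward; pixel columns grow to the right and rows downward; lengths in m; the calibration is good to about 2 mm. A picture is of the moment at which its call begins.
- robot.sign_off(): hands the job in; it is judged then, once.
The state is a dict: "time": time; "joint_pos": joint angles; "joint_velocities": joint speeds; "joint_efforts": joint torques, N m; "position": TCP position; "tcp_rot": TCP orientation; "force": force on the tool from outside, world axes, zero at the start; "wrist_torque": the same for the moment, N m; "finger_gap": finger opening in m; "gripper_force": force on a finger pad.
Only numpy, scipy, OpenCV 4.12 (cv2) and the standard library are available. Lean on these libraries where they do the work, as an engineer would, in place of code of your own. Each camera call takes 0.05 s, during which the arm holds its last target. There are 200 camera calls.

TASK

The stencil workshop's wooden hand presses are freshly oiled and have to dry in the warmer. First, while its tray is still empty, turn the recessed dial fully back to off; then pack all the presses that are there into the tray so that each one sits upright and flat on the tray floor (they fit if the two edge presses go in first, along the side walls with their low feet inward, and the bridge presses then drop in across the feet). When all are in, turn the dial to the long drying mark, and leave the other things on the bench where they are.

Things in the scene. Friction and masses are not known exactly. Their poses are not given: they have to be found in the camera images.
- warmer: fixed drying warmer: open steel tray and, on its right (-y) side, a grey console with the recessed dial. Origin on the bench under the centre of the tray; z up. Tray inner 162 (x) x 184 (y) mm, floor 8 mm above the bench; walls 6 mm thick, rim 42 mm above the bench
- tray_floor (a point): centre of the tray's inner floor, axes as the warmer's. Edge presses lie along the +y and -y walls (long side along x, feet inward), then up to four bridges side by side along x, their y along the tray's y. Play in all: 8 mm across y; 18 mm along x with four bridges. A bridge's flange covers the feet, so an edge press cannot go in after it
- dial_centre (a point): point on the dial's upright axis, 28 mm above the bench, axes as the warmer's. The dial stands in a square well, 88 x 88 mm inside, sides along the warmer's axes, rim 48 mm and well floor 4 mm above the bench
- dial_top (a point): centre of the top of the dial's grip bar, 38 mm above the bench; turns with the dial, its -x is the pointer. Grip bar 44 (x) x 14 (y) mm, from 12 to 38 mm above the bench, a white line along the pointer half of its top; under it a disc 46 mm across from 4 to 12 mm above the bench
- dial (a joint): dial angle in rad, growing clockwise seen from above. 0 (end stop) is off: the pointer points to the warmer's -x, at the round white dot on the rim. The long white drying mark, from the well floor over the rim to the tray side, is at 1.9 rad, the other end stop at 2.8. It stays where it is left (friction 0.06 N m)
- edge1: hardwood edge press, 156 (x) x 65 (y) mm, origin at the centre of its underside, z up. L-section: cheek 34 mm tall, y -32.5 to +7.5 mm; low foot 14 mm tall, y +7.5 to +32.5 mm. On the cheek a grip ridge 60 (x) x 14 (y) mm, centred at x 0, y -12.5 mm, from z 34 to 76 mm. 190 g. edge1 and edge2 are alike
- edge2: hardwood edge press, 156 (x) x 65 (y) mm, origin at the centre of its underside, z up. L-section: cheek 34 mm tall, y -32.5 to +7.5 mm; low foot 14 mm tall, y +7.5 to +32.5 mm. On the cheek a grip ridge 60 (x) x 14 (y) mm, centred at x 0, y -12.5 mm, from z 34 to 76 mm. 190 g. edge1 and edge2 are alike
- bridge1: hardwood bridge press, T-section, steel sole, origin at the centre of its underside, z up: stem 36 (x) x 46 (y) mm, 34 mm tall; flange 36 (x) x 96 (y) mm from z 17 to 34 mm; grip ridge 34 (x) x 14 (y) mm on the centre, from z 34 to 76 mm. 170 g. The bridges are alike; two to four are present
- bridge2: hardwood bridge press, T-section, steel sole, origin at the centre of its underside, z up: stem 36 (x) x 46 (y) mm, 34 mm tall; flange 36 (x) x 96 (y) mm from z 17 to 34 mm; grip ridge 34 (x) x 14 (y) mm on the centre, from z 34 to 76 mm. 170 g. The bridges are alike; two to four are present
- bridge3: hardwood bridge press, T-section, steel sole, origin at the centre of its underside, z up: stem 36 (x) x 46 (y) mm, 34 mm tall; flange 36 (x) x 96 (y) mm from z 17 to 34 mm; grip ridge 34 (x) x 14 (y) mm on the centre, from z 34 to 76 mm. 170 g. The bridges are alike; two to four are present
- bridge4: hardwood bridge press, T-section, steel sole, origin at the centre of its underside, z up: stem 36 (x) x 46 (y) mm, 34 mm tall; flange 36 (x) x 96 (y) mm from z 17 to 34 mm; grip ridge 34 (x) x 14 (y) mm on the centre, from z 34 to 76 mm. 170 g. The bridges are alike; two to four are present
- whetstone: bystander: grey whetstone, 50 x 150 x 25 mm. Origin at the centre of its underside
- ink_bottle: bystander: squat amber jar, 60 mm across, 100 mm tall. Origin at the centre of its underside
- tea_bottle: bystander: amber bottle, 64 mm across, 190 mm tall. Origin at the centre of its underside
- tape_roll: bystander: roll of paper tape, 90 mm across, 24 mm tall. Origin at the centre of its underside
- dish: bystander: small white dish, 90 mm across. Origin at the centre of its underside
- mug: bystander: blue mug, 76 mm across, 85 mm tall, handle to its +y. Origin at the centre of its underside
- brush: bystander: brush lying flat, 180 mm long. Origin at the centre of its underside
Mind the look-alikes: they are no part of the job. What is shaped like the bridge1 but red is not meant.

How it is judged:
On the way, in this order (a step that is already met when the one before it is completed fails the run):
1. the dial is turned fully back to off while the tray is still empty (value of joint dial below 0.12 rad and horizontal distance between each of edge1, edge2, bridge1, bridge2, bridge3, bridge4 and tray_floor above 0.1 m), for 0.2 s.
2. with the dial at off, every press that is present sits upright and flat on the tray floor (value of joint dial below 0.2 rad and z of each of edge1, edge2, bridge1, bridge2, bridge3, bridge4 in the frame of tray_floor below 0.006 m and horizontal distance between each of edge1, edge2, bridge1, bridge2, bridge3, bridge4 and tray_floor below 0.085 m and angle between each of edge1, edge2, bridge1, bridge2, bridge3, bridge4's own z axis and vertical below 0.08 rad and linear speed of each of edge1, edge2, bridge1, bridge2, bridge3, bridge4 below 0.03 m/s), for 0.2 s.
3. the dial is turned to the drying mark (value of joint dial between 1.72 and 2.08 rad), for 0.2 s.
At the end, for the whole second after the job is handed in: every press present sits in the tray, its underside within 6 mm of the tray floor, upright within 0.08 rad and at rest, and the dial is within 0.18 rad of the drying mark (1.9 rad) (all of step 3 and z of each of edge1, edge2, bridge1, bridge2, bridge3, bridge4 in the frame of tray_floor below 0.006 m and horizontal distance between each of edge1, edge2, bridge1, bridge2, bridge3, bridge4 and tray_floor below 0.085 m and angle between each of edge1, edge2, bridge1, bridge2, bridge3, bridge4's own z axis and vertical below 0.08 rad and linear speed of each of edge1, edge2, bridge1, bridge2, bridge3, bridge4 below 0.03 m/s); the robot touches nothing.
It fails at once if a bystander is shifted by more than 60 mm or knocked over (distance of any of whetstone, ink_bottle, tea_bottle, tape_roll, dish, mug, brush from where it was at the start of the episode above 0.06 m or angle between any of whetstone, ink_bottle, tea_bottle, tape_roll, dish, mug's own z axis and vertical above 0.6 rad).
Of bridge1, bridge2, bridge3, bridge4 only 2 to 4 are there at a start; the rules pass over those that are not, and their reading is None.
At some moment in a run one of edge1, edge2, bridge1, bridge2, bridge3, bridge4 may be knocked a few centimetres aside while the robot is not near it.
It also fails if it takes over 210 s, if anything falls off the work surface, if the arm or the gripper's body presses on something with over 40 N, if the wrist force passes 120 N, or if a joint passes its speed limit or range.

## Working session

There is one attempt and no reset: what is moved stays moved. The work goes in short steps, Python scripts to look and compute and a tool call to move; the robot and the scene stay as the last step left them, time stands still between calls to the robot, and variables do not carry over. Pictures are saved under pics/ and viewed, at most 14 in all, crops included, and the job is handed in when it is done.

Besides the shell and the picture viewer there is one more tool, called as name(argument=value, ...), one argument or row to a line, values as JSON. apply_moves: Moves the arm, as the interface text tells. Its arguments: {"type":"object","properties":{"rows":{"type":"array","items":{"type":"number","minimum":-1,"maximum":1}}},"required":["rows"]}

```bash
mkdir -p pics; ls
cat > h.py <<'E'
import numpy as np, cv2
from rig import robot
def cap(n):
    c=robot.capture(n); R=cv2.Rodrigues(np.array(c["rvec"],float))[0]; t=np.array(c["tvec"],float).ravel()
    c["R"],c["t"]=R,t
    return c
def cloud(c):
    v,u=np.mgrid[:384,:512]; z=c["z_map"]
    P=np.stack([(u-c["cx"])/c["fx"]*z,(v-c["cy"])/c["fy"]*z,z],-1)
    W=(P-c["t"])@c["R"]; W[z==0]=np.nan
    return W
def save(c,n): cv2.imwrite(f"pics/{n}.png",c["image"][...,::-1])
E
python3 - <<'E'
from h import *
import numpy as np
ims=[]
for n in ["top","side"]:
    c=cap(n); save(c,n+"0"); W=cloud(c); np.savez(n+"0.npz",img=c["image"],W=W)
    print(n,-c["R"].T@c["t"],c["R"][2],c["fx"],np.nanmin(W,(0,1)),np.nanmax(W,(0,1)))
s=robot.read_state();print(s)
E
```

```text
pics
top [ 0.41077092 -0.02776309  1.4410411 ] [ 0.0536056   0.02129626 -0.99833507] 400.80379503241 [-0.30202387 -1.2816024  -0.77769063] [1.63759098 1.46073755 0.71887286]
side [0.09468446 1.17628674 1.07636413] [ 0.24524394 -0.73131544 -0.63642213] 467.36117138606306 [-0.77090826 -2.30331911 -0.77116737] [1.66500257 0.82936506 0.68881179]
{'time': 0.1, 'joint_pos': array([ 1.41052351,  0.50826798, -0.23754124,  1.5010436 ,  0.12570671,
        1.14889614, -0.15479781]), 'joint_velocities': array([ 0.00157039, -0.00145633,  0.00161272, -0.00108794,  0.00035291,
        0.00075416, -0.00064505]), 'joint_efforts': array([-4.05819883e-03, -6.21839190e+01, -2.19411626e+00, -2.50208044e+01,
        1.26160425e-02,  7.82626332e-03, -2.04935930e-05]), 'position': array([ 0.16398024, -0.6026624 ,  0.24750439]), 'tcp_rot': array([-8.03365613e-04,  9.91181511e-01,  1.32508689e-01, -1.22252255e-04]), 'force': array([ 0.2517614 ,  0.91782496, -0.13801124]), 'wrist_torque': array([-0.00518225,  0.01536601,  0.0120153 ]), 'gripper_force': 0.0, 'finger_gap': 0.08549667407727991}
```

View pics/top0.png

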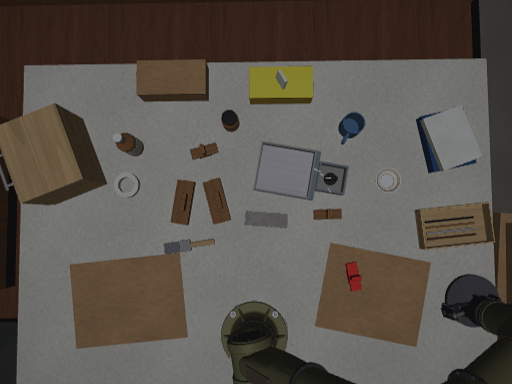

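View pics/side0.png

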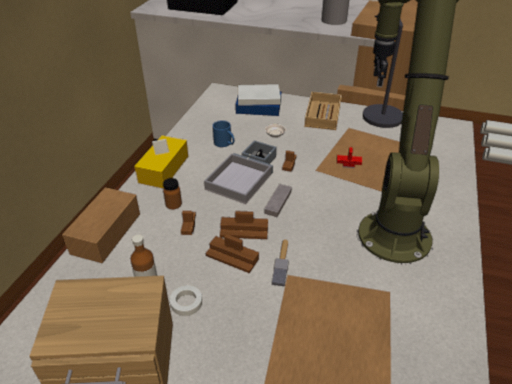

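```bash
cat >> h.py <<'E'
def rect(p):
    (c,s,a)=cv2.minAreaRect((p[:,:2]*1000).astype(np.float32)); 
    if s[0]<s[1]: s=s[::-1]; a+=90
    return np.round(c,1),np.round(s,1),round((a+90)%180-90,1)   # mm, angle of long side from world x
E
python3 - <<'E'
from h import *
d=np.load("top0.npz"); W=d["W"]; img=d["img"]
def box(u0,u1,v0,v1):
    m=np.zeros(W.shape[:2],bool); m[v0:v1,u0:u1]=1; return m
hsv=cv2.cvtColor(img,cv2.COLOR_RGB2HSV)
z=W[...,2]
print("bench",np.nanmedian(z[110:130,170:190]),np.nanmedian(z[230:240,230:300]))
for n,b in dict(e1=(168,198,175,230),e2=(200,234,172,228),b1=(186,222,140,162),b2=(310,345,204,224)).items():
    m=box(*b); 
    for lo,hi in [(0.006,.1),(.006,.022),(.024,.042),(.055,.09)]:
        p=W[m&(z>lo)&(z<hi)]
        if len(p)>4: print(n,lo,len(p),*rect(p),np.round(p.mean(0)*1000,1))
m=box(246,356,135,206)
for lo,hi in [(.003,.02),(.03,.06),(.036,.0445)]:
    p=W[m&(z>lo)&(z<hi)]; print("w",lo,len(p),*rect(p))
# tray floor area : bright lilac
k=m&(img.min(-1)>120)&(z>0)&(z<.02); print("floor",k.sum(),*rect(W[k]))
big=cv2.resize(img[130:225,160:360][...,::-1],None,fx=4,fy=4,interpolation=cv2.INTER_CUBIC); cv2.imwrite("pics/c1.png",big)
E
```

```text
bench -0.0004389022646631375 -0.0005448963930492383
e1 0.006 833 [470.6 256.1] [188.4 100.9] -2.7 [467.1 249.6  30. ]
e1 0.006 313 [470.6 256.1] [188.4 100.9] -2.7 [470.4 267.7  13.2]
e1 0.024 417 [465.7 240.6] [155.9  41.2] -9.3 [465.2 238.5  33.2]
e1 0.055 87 [466.  239.9] [57.4 14.6] -8.6 [465.7 239.2  73.2]
e2 0.006 827 [482.2 131.7] [186.8 118.5] -0.3 [470.5 129.8  29.7]
e2 0.006 312 [482.2 131.7] [186.8 118.5] -0.3 [467.  148.6  13. ]
e2 0.024 420 [473.8 119.9] [156.5  40.2] 14.4 [472.6 118.7  33.5]
e2 0.055 79 [473.3 119.5] [59.7 14.2] 14.2 [473.1 118.8  74.2]
b1 0.006 312 [650.8 175.4] [128.2  52. ] -83.0 [647.3 173.   38.5]
b1 0.006 18 [651.5 175.5] [128.2  50.7] -83.0 [641.9 173.1  12.9]
b1 0.024 236 [648.2 173.7] [95.4 37.5] -74.4 [648.  173.3  33.5]
b1 0.055 47 [648.8 174. ] [34.3 13.9] 13.6 [647.5 173.4  73.6]
b2 0.006 296 [ 424.7 -255.9] [103.8  52.1] 84.1 [ 420.5 -258.9   40.4]
b2 0.006 6 [ 425.2 -251.7] [95.3 52.1] 84.1 [ 425.4 -230.5    7.4]
b2 0.024 234 [ 421.4 -260. ] [95.4 35. ] 89.6 [ 420.4 -259.7   34.2]
b2 0.055 49 [ 419.4 -258.9] [30.6 13.3] -0.5 [ 419.7 -258.3   73.8]
w 0.003 3060 [ 581.1 -170.7] [392.4 253.4] 89.5
w 0.03 989 [ 601.  -178.7] [320.1 245.7] 80.3
w 0.036 511 [ 600.4 -174.4] [312.2 243.1] 80.5
floor 17 [ 509.8 -200.6] [245.  201.1] -46.6
```

View pics/c1.png

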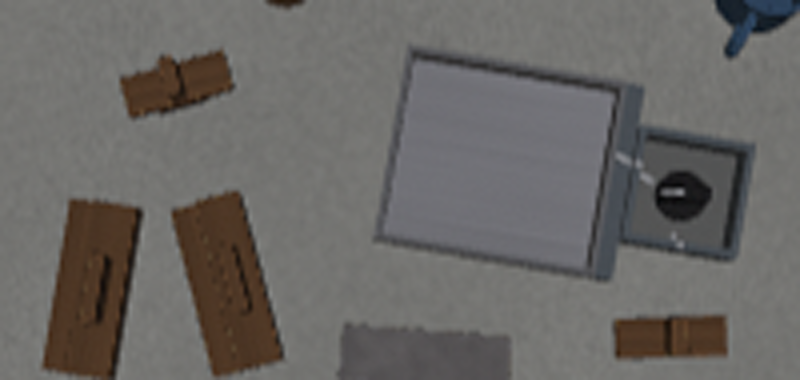

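```bash
cat >> h.py <<'E'
def pose():
    s=robot.read_state(); w,x,y,z=s["tcp_rot"]; 
    phi=np.arctan2(2*(x*y+w*z),1-2*(y*y+z*z)); return s,np.array(s["position"]),phi
def plan(x,y,z,phideg=None):
    "totals in move units: turn first, then shift along the turned axes"
    s,p,phi=pose(); d=np.array([x,y,z])-p
    t=0 if phideg is None else (np.degrees(phi)-phideg+180)%360-180
    f=phi-np.radians(t); c,sn=np.cos(f),np.sin(f)
    sh=np.array([d[0]*c+d[1]*sn,d[0]*sn-d[1]*c,-d[2]])/.25
    print("t%.1f pos"%s["time"],np.round(p*1000,1),"phi %.1f j7 %.2f"%(np.degrees(phi),s["joint_pos"][6]),"turn %.4f (rows>=%d)"%(t/180,np.ceil(abs(t)/7.1)),"shift",np.round(sh,4),"rows>=%d"%np.ceil(np.linalg.norm(sh)*250/40),"| F",np.round(s["force"],1),"gap %.1f"%(s["finger_gap"]*1e3))
E
python3 - <<'E'
from h import *
d=np.load("top0.npz"); W=d["W"]; z=W[...,2]
print(W[171,286],W[179,331],W[178,330])
import cv2
m=np.zeros(z.shape,np.uint8); m[138:202,250:325]=1
g=((z>.03)&(z<.06)&(m>0)).astype(np.uint8)
n,l,st,_=cv2.connectedComponentsWithStats(g); i=1+st[1:,4].argmax(); p=W[l==i]; print(st[i],*rect(p))
f=(m>0)&(z>.004)&(z<.014); n,l,st,_=cv2.connectedComponentsWithStats(f.astype(np.uint8)); i=1+st[1:,4].argmax(); print(st[i],*rect(W[l==i]))
plan(.50,-.22,.40,0)
E
```

```text
[ 0.57658912 -0.11827752  0.00928041] [ 0.54379311 -0.27368143  0.03612814] [ 0.54720335 -0.27000527  0.03756167]
[254 141  71  59 720] [ 572.5 -136. ] [244.2 175. ] 79.4
[ 256  145   58   53 1979] [ 578.5 -112.8] [184.6 160.9] 79.5
t0.1 pos [ 164.  -602.7  247.5] phi 15.2 j7 -0.15 turn 0.0846 (rows>=3) shift [ 1.3441 -1.5306 -0.61  ] rows>=14 | F [ 0.3  0.9 -0.1] gap 85.5
```

apply_moves(
  rows=[-1,0,0,-0.1,0.028,-1,0,0,-0.1,0.028,-1,0,0,-0.1,0.0286,-1,0.1,-0.11,-0.03,0,-1,0.1,-0.11,-0.03,0,-1,0.1,-0.11,-0.03,0,-1,0.1,-0.11,-0.03,0,-1,0.1,-0.11,-0.03,0,-1,0.1,-0.11,-0.03,0,-1,0.1,-0.11,-0.03,0,-1,0.1,-0.11,-0.03,0,-1,0.1,-0.11,-0.03,0],
)

```text
time: 1.1
position: [0.3899, -0.3539, 0.391]
tcp_rot: [-0.0, 1.0, -0.0, -0.0]
force: [1.2, -0.7, -0.4]
finger_gap: 0.0858
gripper_force: 0.0
```

apply_moves(
  rows=[-1,0.1,-0.11,-0.03,0,-1,0.1,-0.11,-0.03,0,-1,0.1,-0.11,-0.03,0,-1,0.1,-0.11,-0.03,0,-1,0,-0.04,0,0,-1,0,0,0,0,-1,0,0,0,0],
)

```text
time: 1.68
position: [0.4889, -0.2354, 0.4204]
tcp_rot: [0.0, 1.0, 0.001, -0.0]
force: [0.8, -0.9, -0.7]
finger_gap: 0.0854
gripper_force: 0.0
```

Run:
```python
from h import *
c=cap("wrist"); save(c,"w1"); W=cloud(c); np.savez("w1.npz",img=c["image"],W=W)
print(-c["R"].T@c["t"],c["R"][2],c["fx"]); plan(.546,-.271,.35)
```

```text
[ 0.57365643 -0.23555806  0.54697062] [-3.27611307e-01  3.68851124e-04 -9.44812519e-01] 292.0109230351494
t1.7 pos [ 488.4 -236.6  420.4] phi -0.1 j7 -1.27 turn 0.0000 (rows>=0) shift [0.2305 0.1375 0.2814] rows>=3 | F [ 0.4 -0.6  0.4] gap 85.4
```

View pics/w1.png

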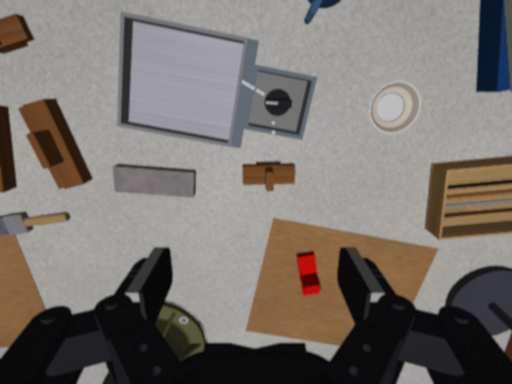

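Run:
```python
from h import *
d=np.load("w1.npz"); W=d["W"]; img=d["img"]; z=W[...,2]
g=img.astype(int).max(-1)
m=np.zeros(z.shape,bool); m[80:125,262:300]=1
r=np.hypot(W[...,0]-.546,W[...,1]+.271)<.032
p=W[m&r&(z>.03)]; print("bar",len(p),*rect(p),np.median(p[:,2]))
p=W[m&r&(g<70)]; print("disc",len(p),*rect(p))
w=m&r&(g>110)&(z>.028); print("white",w.sum(),W[w].mean(0),*rect(W[w]))
# tray
m[:]=0; m[8:150,115:262]=1
f=m&(z>.003)&(z<.014)&(abs(W[...,0]-.578)<.12); n,l,st,_=cv2.connectedComponentsWithStats(f.astype(np.uint8)); i=1+st[1:,4].argmax(); print("tray",*rect(W[l==i]))
m[:]=0; m[60:145,240:320]=1
f=m&(z>.0)&(z<.007)&(g<140); n,l,st,_=cv2.connectedComponentsWithStats(f.astype(np.uint8)); i=1+st[1:,4].argmax(); print("well",st[i],*rect(W[l==i]))
big=cv2.resize(img[55:155,235:325][...,::-1],None,fx=5,fy=5,interpolation=cv2.INTER_CUBIC); cv2.imwrite("pics/c2.png",big)
print(W[120:123,270:276,2].round(3).tolist(), W[101,275:284,2].round(3))
```

```text
bar 232 [ 549.2 -274.9] [43.6 14. ] 87.6 0.03895240870179209
disc 479 [ 550.2 -274.3] [43.8 43.1] -24.0
white 31 [ 0.5504263  -0.26360102  0.03986035] [ 550.4 -263.5] [18.5  4.1] 83.2
tray [ 579.3 -111.3] [183.3 162.7] 79.5
well [ 249   72   58   60 1853] [ 549.  -275.2] [88.3 88.2] 79.6
[[0.005, 0.005, 0.005, 0.007, 0.004, 0.004], [0.005, 0.005, 0.006, 0.004, 0.005, 0.006], [0.006, 0.005, 0.006, 0.005, 0.007, 0.004]] [0.039 0.039 0.04  0.039 0.039 0.037 0.039 0.038 0.04 ]
```

View pics/c2.png

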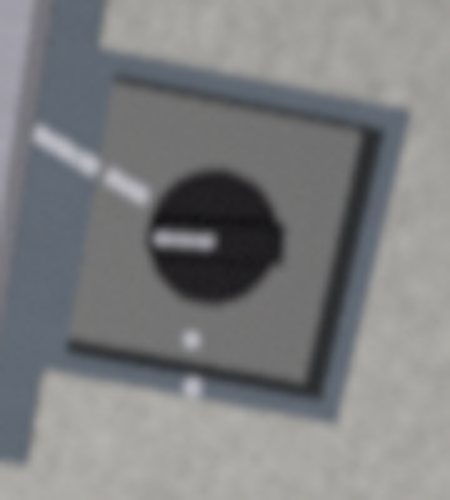

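apply_moves(
  rows=[-1,0,0,0,-0.039,-1,0,0,0,-0.039,-1,0,0,0,-0.039,-1,0,0,0,-0.039,-1,0,0,0,-0.039,-1,0,0,0,-0.039,-0.5,0,0,0,-0.039,0.15,0,0,0,-0.039,0.15,0,0,0,-0.039,0.15,0,0,0,-0.039,0.15,0,0,0,-0.039,0.15,0,0,0,-0.039],
)

```text
time: 2.73
position: [0.4879, -0.2378, 0.4204]
tcp_rot: [-0.0, 0.741, 0.672, -0.001]
force: [-0.5, 0.8, 0.2]
finger_gap: 0.0361
gripper_force: 0.0
```

apply_moves(
  rows=[0.15,0,0,0,-0.019,0.15,0,0,0,0,0.15,0,0,0,0,0.15,0,0,0,0],
)

```text
time: 3.07
position: [0.4886, -0.2366, 0.4206]
tcp_rot: [-0.0, 0.723, 0.691, -0.0]
force: [0.2, 0.1, 0.3]
finger_gap: 0.0365
gripper_force: 0.0
```

Run:
```python
from h import *
plan(.549,-.275,.036,87.6)
```

```text
t3.1 pos [ 488.6 -236.6  420.6] phi 87.4 j7 0.15 turn -0.0010 (rows>=1) shift [-0.1432  0.2479  1.5383] rows>=10 | F [0.2 0.1 0.3] gap 36.5
```

apply_moves(
  rows=[0.15,-0.048,0.083,0,-0.001,0.15,-0.048,0.083,0,0,0.15,-0.047,0.082,0,0,0.15,0,0,0.15,0,0.15,0,0,0.15,0,0.15,0,0,0.15,0,0.15,0,0,0.15,0,0.15,0,0,0.15,0,0.15,0,0,0.15,0,0.15,0,0,0.15,0,0.15,0,0,0.15,0,0.15,0,0,0.05,0],
)

```text
time: 4.07
position: [0.5466, -0.2735, 0.103]
tcp_rot: [-0.003, 0.721, 0.693, -0.002]
force: [-1.5, 0.2, -0.1]
finger_gap: 0.0363
gripper_force: 0.0
```

apply_moves(
  rows=[0.15,0,0,0,0,0.15,0,0,0,0],
)

```text
time: 4.23
position: [0.5502, -0.2738, 0.109]
tcp_rot: [0.0, 0.721, 0.693, 0.0]
force: [0.6, 0.1, 0.4]
finger_gap: 0.0361
gripper_force: 0.0
```

Run:
```python
from h import *
plan(.549,-.275,.036,87.6)
```

```text
t4.2 pos [ 550.2 -273.8  109. ] phi 87.8 j7 -0.02 turn 0.0011 (rows>=1) shift [-0.0049 -0.0046  0.2922] rows>=2 | F [0.6 0.1 0.4] gap 36.1
```

apply_moves(
  rows=[0.15,-0.003,-0.003,0.1,0,0.15,0,0,0.1,0,0.15,0,0,0.06,0,0.15,0,0,0.032,0,0.15,0,0,0,0,0.15,0,0,0,0,1,0,0,0,0,1,0,0,0,0,1,0,0,0,0,1,0,0,0,0,1,0,0,0,0,1,0,0,0,0],
)

```text
time: 5.23
position: [0.5496, -0.2748, 0.0373]
tcp_rot: [0.001, 0.72, 0.694, 0.0]
force: [-1.9, 0.3, 6.4]
finger_gap: 0.0124
gripper_force: 58.7
```

Run:
```python
from h import *
plan(.549,-.275,.036,169.5)
```

```text
t5.2 pos [ 549.6 -274.8   37.3] phi 87.8 j7 -0.08 turn -0.4538 (rows>=12) shift [ 0.0023 -0.0014  0.005 ] rows>=1 | F [-1.9  0.3  6.4] gap 12.4
```

apply_moves(
  rows=[1,0,0,0,-0.038,1,0,0,0,-0.038,1,0,0,0,-0.038,1,0,0,0,-0.038,1,0,0,0,-0.038,1,0,0,0,-0.038,1,0,0,0,-0.038,1,0,0,0,-0.038,1,0,0,0,-0.038,1,0,0,0,-0.038,1,0,0,0,-0.038,1,0,0,0,-0.036],
)

```text
time: 6.23
position: [0.5491, -0.2751, 0.0373]
tcp_rot: [0.001, 0.089, 0.996, -0.001]
force: [-4.3, -0.0, 8.9]
finger_gap: 0.0126
gripper_force: 59.6
```

apply_moves(
  rows=[1,0,0,0,-0.004,1,0,0,0,0,1,0,0,0,0],
)

```text
time: 6.48
position: [0.5491, -0.2751, 0.0373]
tcp_rot: [0.0, 0.085, 0.996, -0.001]
force: [-4.0, 0.8, 9.5]
finger_gap: 0.0126
gripper_force: 59.8
```

Run:
```python
from h import *
plan(.549,-.275,.036,169.5); print(robot.read_state()["wrist_torque"])
```

```text
t6.5 pos [ 549.1 -275.1   37.3] phi 170.2 j7 1.09 turn 0.0040 (rows>=1) shift [0.0005 0.0005 0.005 ] rows>=1 | F [-4.   0.8  9.5] gap 12.6
[ 0.066734    0.74609759 -0.15319015]
```

apply_moves(
  rows=[0.15,0,0,0,0,0.15,0,0,0,0,0.15,0,0,0,0,0.15,0,0,-0.06,0,0.15,0,0,-0.15,0,0.15,0,0,-0.16,0,0.15,0,0,-0.16,0,0.15,0,0,-0.16,0,0.15,0,0,-0.16,0,0,0,0,-0.16,0,0,0,0,-0.12,0],
)

```text
time: 7.4
position: [0.5492, -0.2733, 0.3227]
tcp_rot: [0.002, 0.084, 0.996, -0.0]
force: [0.3, -0.1, -0.2]
finger_gap: 0.0429
gripper_force: 0.0
```

apply_moves(
  rows=[-0.2,0.042,0.147,0,0,-0.2,0.042,0.147,0,0,-0.2,0.042,0.147,0,0,-0.2,0.042,0.147,0,0,-0.2,0.042,0.147,0,0,-0.2,0.042,0.147,0,0,-0.2,0.042,0.147,0,0,-0.2,0.042,0.147,0,0,-0.2,0.042,0.147,0,0,-0.2,0.042,0.147,0,0,-0.2,0.042,0.147,0,0,-0.2,0.042,0.147,0,0],
)

```text
time: 8.4
position: [0.4982, 0.1836, 0.319]
tcp_rot: [0.0, 0.084, 0.996, 0.0]
force: [1.4, -0.9, -0.6]
finger_gap: 0.0513
gripper_force: 0.0
```

apply_moves(
  rows=[-0.2,0,0,0,0,-0.2,0,0,0,0,-0.2,0,0,0,0],
)

```text
time: 8.65
position: [0.4989, 0.1816, 0.3184]
tcp_rot: [0.0, 0.084, 0.996, -0.0]
force: [-0.1, -0.4, -0.5]
finger_gap: 0.0513
gripper_force: 0.0
```

```bash
cat > seg.py <<'E'
from h import *
def seg(c,W,excl=None):
    "brown blobs: ridge rect (z .055-.09) and mean of upper/lower step"
    img=c["image"]; z=W[...,2]; hsv=cv2.cvtColor(img,cv2.COLOR_RGB2HSV)
    r,g,b=[img[...,i].astype(int) for i in range(3)]
    br=(r>1.4*b)&(r>40)&(z>.004)&(z<.1)&(W[...,0]>.3)&(W[...,0]<.8)
    n,l,st,_=cv2.connectedComponentsWithStats(br.astype(np.uint8))
    for i in range(1,n):
        if st[i,4]<250: continue
        p=W[l==i]; R=p[(p[:,2]>.066)&(p[:,2]<.085)]; C=p[(p[:,2]>.028)&(p[:,2]<.040)]; F=p[(p[:,2]>.008)&(p[:,2]<.02)]
        print("blob",st[i])
        for nm,q in (("ridge",R),("cheek",C),("foot",F)):
            if len(q)>15: print("  ",nm,len(q),*rect(q),"mean",np.round(q.mean(0)*1000,1))
E
python3 - <<'E'
from seg import *
c=cap("wrist"); save(c,"w2"); W=cloud(c); seg(c,W); plan(.466,.24,.062,171)
c=cap("top"); W=cloud(c); print("top"); seg(c,W)
E
```

```text
blob [ 201    0   65   34 1001]
   foot 631 [324.4 183. ] [85.5 18.1] -81.1 mean [325.5 183.9  18.2]
blob [ 277   61   49  115 4976]
   ridge 575 [468.7 240.3] [58.9 14.4] -9.3 mean [467.6 239.6  76.4]
   cheek 2670 [468.2 240.4] [153.8  40.2] -9.3 mean [460.6 240.3  35.2]
   foot 1575 [469.9 252.4] [153.2  64. ] -9.3 mean [468.7 274.3  15.3]
blob [ 170   76   89  118 5099]
   ridge 556 [476.7 119. ] [59.8 14.7] 14.5 mean [475.1 120.   76.1]
   cheek 2342 [475.6 119.5] [153.7  39.1] 14.5 mean [468.4 120.6  35.1]
   foot 1917 [468.1 150.2] [153.9  25.4] 14.5 mean [463.6 149.1  15.2]
blob [489 123  23  79 922]
   cheek 178 [560.8 539.2] [51.7 13. ] 7.5 mean [554.  537.1  33.2]
   foot 401 [590.6 550.5] [121.6  30.1] 6.8 mean [575.9 547.4  13.7]
blob [400 207  32  28 251]
   foot 169 [652.5 413.6] [56.7 18.9] -51.6 mean [649.9 411.1  14.4]
blob [ 235  222   62   47 1564]
   ridge 213 [650.6 173.5] [30.8 14.1] 17.5 mean [647.9 173.9  75.5]
   cheek 1036 [650.9 174.1] [94.6 35.1] -74.6 mean [648.1 175.1  34.9]
   foot 81 [635.2 170. ] [44.4  1.7] -74.9 mean [635.2 169.6  14.1]
blob [ 201 
[... 663 characters left out ...]
35.1 13.4] 11.2 mean [647.6 174.   74.8]
   cheek 209 [649. 174.] [95.1 37.1] -75.0 mean [648.5 173.7  33.5]
blob [205 178  23  32 328]
   ridge 45 [481.3 121.6] [43.4 13.1] 14.5 mean [483.7 121.6  74.7]
   cheek 213 [492.7 124.8] [115.5  39.8] 14.4 mean [509.1 125.5  33.6]
   foot 47 [511.1 147.3] [74.5 34. ] 53.4 mean [518.3 159.5  13.2]
blob [ 415  203   80   46 2099]
   cheek 153 [ 379.2 -697.3] [240.1 135.5] -84.3 mean [ 370.1 -707.9   34.1]
   foot 663 [ 379.  -697.6] [241.9 136. ] -84.3 mean [ 372.  -703.5   12.6]
blob [314 209  28  10 256]
   ridge 41 [ 421.1 -258.7] [27.2 13. ] -0.5 mean [ 420.6 -258.7   75. ]
   cheek 200 [ 423.2 -259.6] [94.8 31.5] 89.6 mean [ 422.  -260.1   33.8]
```

View pics/w2.png

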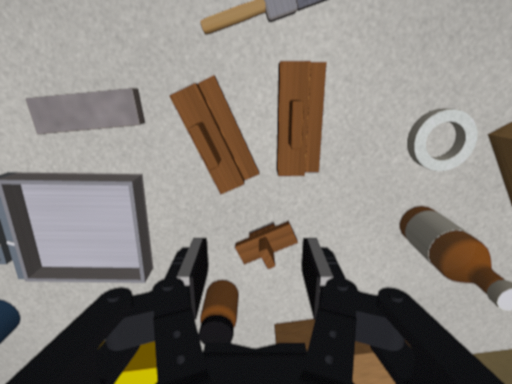

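Run:
```python
from h import *
plan(.4752,.1193,.062,194.5)
```

```text
t8.8 pos [499.6 180.1 318. ] phi 170.2 j7 0.56 turn -0.1352 (rows>=4) shift [ 0.1552 -0.211   1.0239] rows>=7 | F [ 0.8 -0.2  0.1] gap 51.4
```

apply_moves(
  rows=[-0.2,0,0,0,-0.034,-0.2,0,0,0,-0.034,-0.2,0,0,0,-0.034,-0.2,0,0,0,-0.033,-0.2,0.05,-0.07,0,0,-0.2,0.05,-0.07,0,0,-0.2,0.055,-0.071,0.1,0,-0.2,0,0,0.15,0,-0.2,0,0,0.15,0,-0.2,0,0,0.15,0,-0.2,0,0,0.15,0,-0.2,0,0,0.1,0],
)

```text
time: 9.75
position: [0.4742, 0.118, 0.1149]
tcp_rot: [-0.001, -0.125, 0.992, -0.0]
force: [-0.2, -0.1, 0.2]
finger_gap: 0.0512
gripper_force: 0.0
```

apply_moves(
  rows=[-0.2,0,0,0,0,-0.2,0,0,0,0],
)

```text
time: 9.92
position: [0.4748, 0.1196, 0.1175]
tcp_rot: [-0.001, -0.126, 0.992, -0.0]
force: [0.3, -0.0, 0.0]
finger_gap: 0.0513
gripper_force: 0.0
```

Run:
```python
from h import *
plan(.4752,.1193,.062,194.5)
```

```text
t9.9 pos [474.8 119.6 117.5] phi -165.5 j7 0.75 turn -0.0000 (rows>=1) shift [-0.0013 -0.0014  0.2222] rows>=2 | F [ 0.3 -0.   0. ] gap 51.3
```

Good alignment; descend, grip, lift.

apply_moves(
  rows=[-0.2,-0.001,-0.001,0.1,0,-0.2,0,0,0.08,0,-0.2,0,0,0.042,0,-0.2,0,0,0,0,-0.2,0,0,0,0,1,0,0,0,0,1,0,0,0,0,1,0,0,0,0,1,0,0,0,0,1,0,0,0,0,1,0,0,0,0,1,0,0,0,0],
)

```text
time: 10.92
position: [0.4759, 0.1206, 0.0633]
tcp_rot: [0.001, -0.127, 0.992, -0.0]
force: [-0.3, -0.8, 6.2]
finger_gap: 0.0132
gripper_force: 58.9
```

apply_moves(
  rows=[1,0,0,0,0,1,0,0,-0.05,0,1,0,0,-0.1,0,1,0,0,-0.15,0,1,0,0,-0.15,0,1,0,0,-0.15,0,1,0,0,-0.1,0,1,0,0,0,0.034,1,0,0,0,0.035,1,0,0,0,0.035,1,0,0,0,0.035,1,0,0,0,0],
)

```text
time: 11.92
position: [0.4749, 0.1205, 0.2377]
tcp_rot: [0.0, 0.093, 0.996, -0.0]
force: [0.8, 0.5, -2.1]
finger_gap: 0.013
gripper_force: 59.0
```

Run:
```python
from h import *
plan(.58,-.05,.23,169.5)
```

```text
t11.9 pos [474.9 120.5 237.7] phi 169.3 j7 0.57 turn -0.0011 (rows>=1) shift [-0.5376 -0.594   0.0308] rows>=6 | F [ 0.8  0.5 -2.1] gap 13.0
```

```bash
cat >> seg.py <<'E'
def tray(c,W):
    z=W[...,2]; f=(z>.002)&(z<.015)&(abs(W[...,0]-.58)<.12)&(abs(W[...,1]+.112)<.13)&(c["image"].astype(int).max(-1)>90)
    n,l,st,_=cv2.connectedComponentsWithStats(f.astype(np.uint8)); i=1+st[1:,4].argmax(); print("tray",st[i],*rect(W[l==i]),W[l==i][:,2].mean())
E
python3 - <<'E'
from seg import *
c=cap("wrist"); save(c,"w3"); W=cloud(c); np.savez("w3.npz",img=c["image"],W=W); tray(c,W)
c=cap("top"); W=cloud(c); np.savez("t3.npz",img=c["image"],W=W); tray(c,W)
E
```

```text
tray [   28   220   137    90 10292] [ 587.7 -121.4] [173.  147.4] 79.4 0.00907296450887473
tray [ 256  145   58   53 2188] [ 578.4 -112.4] [184.  160.6] 79.4 0.00791772667678974
```

View pics/w3.png

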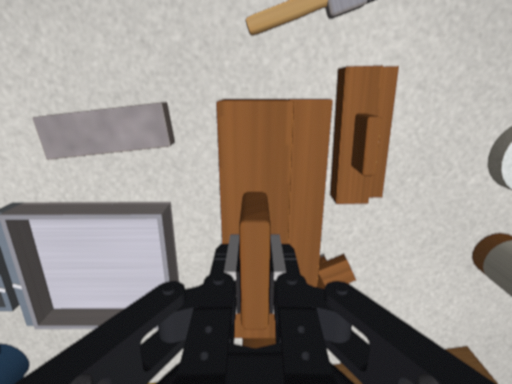

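Run:
```python
from h import *
th=np.radians(-10.5)
for f in ["w3","w1","t3"]:
    W=np.load(f+".npz")["W"]; d=W[...,:2]-[.58,-.112]; z=W[...,2]
    x=(d[...,0]*np.cos(th)+d[...,1]*np.sin(th))*1000; y=(-d[...,0]*np.sin(th)+d[...,1]*np.cos(th))*1000
    rim=(z>.038)&(z<.047)
    o=[f]
    for nm,a,b,lo,hi in (("+y",y,x,85,105),("-y",y,x,-104,-86),("+x",x,y,75,94),("-x",x,y,-94,-75)):
        m=rim&(a>lo)&(a<hi)&(abs(b)<60); v=a[m]
        o.append((nm,len(v),np.round(np.percentile(v,[2,50,98]),1) if len(v)>5 else None, round(float(z[m].mean()*1000),1)))
    print(o)
```

```text
['w3', ('+y', 286, array([91. , 94.8, 97.3]), 42.6), ('-y', 636, array([-99.2, -94. , -91.8]), 42.0), ('+x', 235, array([80.6, 82.4, 87.9]), 42.0), ('-x', 624, array([-87.1, -84.6, -80.7]), 42.5)]
['w1', ('+y', 413, array([90.3, 92.9, 97.2]), 42.7), ('-y', 346, array([-103.3,  -96.7,  -93.1]), 42.5), ('+x', 382, array([80.2, 83. , 86.2]), 43.2), ('-x', 290, array([-87.7, -84.3, -81.5]), 43.1)]
['t3', ('+y', 51, array([91.5, 94.3, 97.1]), 42.4), ('-y', 59, array([-101.8,  -95.5,  -92.4]), 41.9), ('+x', 57, array([77.6, 80.9, 83.7]), 42.0), ('-x', 51, array([-89.9, -87. , -84.2]), 41.6)]
```

Run:
```python
from h import *
plan(.5668,-.1823,.125,169.5)
```

```text
t12.0 pos [475.  120.5 237.5] phi 169.8 j7 0.58 turn 0.0016 (rows>=1) shift [-0.5818 -1.1241  0.4499] rows>=9 | F [-0.2  0.2 -3.6] gap 12.9
```

apply_moves(
  rows=[1,-0.058,-0.1124,0,0.001,1,-0.058,-0.1124,0,0,1,-0.058,-0.1124,0,0,1,-0.058,-0.1124,0,0,1,-0.058,-0.1124,0,0,1,-0.058,-0.1124,0,0,1,-0.058,-0.1124,0,0,1,-0.058,-0.1124,0,0,1,-0.058,-0.1124,0,0,1,-0.058,-0.1124,0,0,1,0,0,0,0,1,0,0,0.15,0],
)

```text
time: 13.02
position: [0.5699, -0.1844, 0.2044]
tcp_rot: [0.005, 0.093, 0.996, -0.0]
force: [2.0, 0.9, -1.7]
finger_gap: 0.0132
gripper_force: 59.4
```

apply_moves(
  rows=[1,0,0,0.15,0,1,0,0,0.15,0,1,0,0,0,0,1,0,0,0,0,1,0,0,0,0],
)

```text
time: 13.43
position: [0.5673, -0.1817, 0.1266]
tcp_rot: [0.001, 0.092, 0.996, 0.0]
force: [0.4, 0.1, -1.2]
finger_gap: 0.0132
gripper_force: 59.3
```

Run:
```python
from h import *
plan(.5668,-.1823,.072,169.5)
```

```text
t13.4 pos [ 567.3 -181.7  126.6] phi 169.5 j7 1.01 turn -0.0001 (rows>=1) shift [ 0.0016 -0.0026  0.2185] rows>=2 | F [ 0.4  0.1 -1.2] gap 13.2
```

apply_moves(
  rows=[1,0.002,-0.003,0.06,0,1,0,0,0.06,0,1,0,0,0.04,0,1,0,0,0.03,0,1,0,0,0,0,1,0,0,0,0],
)

```text
time: 13.93
position: [0.566, -0.1829, 0.0781]
tcp_rot: [0.0, 0.092, 0.996, 0.0]
force: [0.5, -0.4, -2.4]
finger_gap: 0.0131
gripper_force: 59.4
```

Run:
```python
from h import *
plan(.5668,-.1823,.072,169.5)
```

```text
t13.9 pos [ 566.  -182.9   78.1] phi 169.4 j7 0.96 turn -0.0006 (rows>=1) shift [-0.0028  0.0028  0.0245] rows>=1 | F [ 0.5 -0.4 -2.4] gap 13.1
```

apply_moves(
  rows=[1,0,-0.004,0.012,0,1,0,-0.004,0.014,0,1,0,0,0,0,1,0,0,0,0],
)

```text
time: 14.27
position: [0.5664, -0.1839, 0.0715]
tcp_rot: [0.001, 0.092, 0.996, 0.001]
force: [3.5, 3.8, -0.9]
finger_gap: 0.0131
gripper_force: 59.5
```

Run:
```python
from h import *
plan(.5668,-.1823,.072,169.5)
```

```text
t14.3 pos [ 566.4 -183.9   71.5] phi 169.4 j7 0.96 turn -0.0004 (rows>=1) shift [-0.0005  0.0066 -0.0021] rows>=1 | F [ 3.5  3.8 -0.9] gap 13.1
```

apply_moves(
  rows=[1,0,0,0.004,0,1,0,0,0,0,0.3,0,0,0,0,0.3,0,0,0,0,0.3,0,0,0,0,0.3,0,0,-0.04,0,0.3,0,0,-0.1,0,0.3,0,0,-0.16,0,0.3,0,0,-0.16,0,0.3,0,0,-0.16,0,0.3,0,0,-0.1,0,-0.2,0,0,0,0],
)

```text
time: 15.27
position: [0.5673, -0.1843, 0.2564]
tcp_rot: [0.004, 0.093, 0.996, -0.001]
force: [0.3, -0.0, -0.2]
finger_gap: 0.0408
gripper_force: 0.0
```

apply_moves(
  rows=[-0.2,0,0,0,0,-0.2,0,0,0,0],
)

```text
time: 15.43
position: [0.5645, -0.1853, 0.2494]
tcp_rot: [-0.001, 0.093, 0.996, -0.0]
force: [-0.6, -0.3, -0.9]
finger_gap: 0.0516
gripper_force: 0.0
```

Run:
```python
from seg import *
c=cap("wrist"); W=cloud(c); np.savez("w4.npz",img=c["image"],W=W); seg(c,W)
c=cap("top"); W=cloud(c); print("top"); seg(c,W)
plan(.4677,.2403,.25,170.7)
```

```text
blob [ 113   20   96   55 3582]
   ridge 683 [ 424.1 -260.6] [34.2 14.5] -0.4 mean [ 424.6 -259.4   75.6]
   cheek 2590 [ 423.9 -260.5] [95.5 36.4] -88.7 mean [ 424.5 -257.1   35. ]
blob [ 239   96   56  130 6646]
   ridge 478 [ 566.  -183.5] [59.2 13.9] -10.7 mean [ 562.7 -183.    83.2]
blob [ 438  233   74   63 2459]
   ridge 848 [741.6  68.4] [57.  29.2] -49.8 mean [738.3  64.4  75.1]
   cheek 309 [738.2  66.1] [55.8 22.4] -53.0 mean [735.5  62.7  34.2]
   foot 264 [737.4  65.7] [54.7 19.9] -53.3 mean [735.1  62.8  14.3]
top
blob [ 42 113  64  92 956]
   ridge 211 [598.7 594. ] [322.2 157.4] -16.3 mean [595.8 594.9  75.3]
   cheek 116 [600.6 592.8] [320.3 154.1] -15.8 mean [600.  594.8  34.1]
   foot 81 [610.1 588.4] [306.8 140.5] -12.3 mean [648.8 580.7  14.2]
blob [190 143  28  16 270]
   ridge 39 [649.1 174.3] [33.1 13.7] 14.0 mean [648.  174.1  75. ]
   cheek 210 [648.8 174.1] [95.5 35.2] -74.5 mean [649.3 172.9  33.6]
blob [289 165  22  32 510]
   ridge 42 [ 554.2 -180.4] [41.3 14.2] -8.8 mean [ 553.4 -180.2   81.8]
   cheek 70 [ 537.  -168.2] [93.3 56.5] -8.3 mean [ 530.7 -170.3   37.4]
   foot 58 [ 551.3 -147.4] [95.  25.5] -9.1 mean [ 544.5 -145.7   17.8]
blob [171 180  24  45 710]
   ridge 68 [465.8 240.7] [56.5 14. ] -7.6 mean [465.7 240.6  75.6]
   cheek 375 [467.3 240.6] [152.6  40.5] -9.4 mean [467.  238.9  33.8]
   foot 233 [472.7 274.7] [152.3  21.5] -9.4 mean [471.8 274.8  13.7]
blob [ 415  202   80   47 2117]
   cheek 160 [ 379.2 -697.1] [241.5 135.5] -84.3 mean [ 370.1 -717.2   34. ]
   foot 653 [ 379.2 -696.9] [241.  135.6] -84.3 mean [ 371.1 -704.7   12.8]
t15.5 pos [ 564.3 -185.3  248.5] phi 169.4 j7 1.14 turn -0.0074 (rows>=1) shift [ 0.6563  1.6174 -0.0059] rows>=11 | F [ 0.4  0.2 -0.5] gap 51.4
```

apply_moves(
  rows=[-0.2,0.0547,0.1348,0,-0.0074,-0.2,0.0547,0.1348,0,0,-0.2,0.0547,0.1348,0,0,-0.2,0.0547,0.1348,0,0,-0.2,0.0547,0.1348,0,0,-0.2,0.0547,0.1348,0,0,-0.2,0.0547,0.1348,0,0,-0.2,0.0547,0.1348,0,0,-0.2,0.0547,0.1348,0,0,-0.2,0.0547,0.1348,0,0,-0.2,0.0547,0.1348,0,0,-0.2,0.0547,0.1348,0,0],
)

```text
time: 16.53
position: [0.4683, 0.2419, 0.2487]
tcp_rot: [-0.001, 0.081, 0.997, -0.001]
force: [0.7, 0.4, -0.7]
finger_gap: 0.0514
gripper_force: 0.0
```

apply_moves(
  rows=[-0.2,0,0,0,0,-0.2,0,0,0.15,0,-0.2,0,0,0.15,0,-0.2,0,0,0.15,0,-0.2,0,0,0.08,0,-0.2,0,0,0,0,-0.2,0,0,0,0],
)

```text
time: 17.12
position: [0.4684, 0.2405, 0.1163]
tcp_rot: [-0.002, 0.081, 0.997, -0.001]
force: [0.4, 0.8, 0.4]
finger_gap: 0.0511
gripper_force: 0.0
```

Run:
```python
from h import *
plan(.4675,.2403,.062,170.7)
```

```text
t17.1 pos [468.4 240.5 116.3] phi 170.8 j7 0.22 turn 0.0003 (rows>=1) shift [ 0.0035 -0.0013  0.2171] rows>=2 | F [0.4 0.8 0.4] gap 51.1
```

apply_moves(
  rows=[-0.2,0.003,-0.001,0.1,0,-0.2,0,0,0.08,0,-0.2,0,0,0.037,0,-0.2,0,0,0,0,-0.2,0,0,0,0,1,0,0,0,0,1,0,0,0,0,1,0,0,0,0,1,0,0,0,0,1,0,0,0,0,1,0,0,0,0,1,0,0,0,0],
)

```text
time: 18.12
position: [0.469, 0.2408, 0.064]
tcp_rot: [0.001, 0.081, 0.997, 0.0]
force: [0.0, -2.4, 6.5]
finger_gap: 0.0131
gripper_force: 61.5
```

apply_moves(
  rows=[1,0,0,0,0,1,0,0,-0.05,0,1,0,0,-0.1,0,1,0,0,-0.15,0,1,0,0,-0.15,0,1,0,0,-0.15,0,1,0,0,-0.1,0,1,0,0,0,0.0387,1,0,0,0,0.0387,1,0,0,0,0.0387,1,0,0,0,0.0387,1,0,0,0,0.0387],
)

```text
time: 19.12
position: [0.468, 0.2407, 0.2389]
tcp_rot: [-0.0, 0.378, 0.926, 0.0]
force: [-0.2, -0.2, -2.3]
finger_gap: 0.0133
gripper_force: 60.2
```

apply_moves(
  rows=[1,0,0,0,0.0387,1,0,0,0,0.0387,1,0,0,0,0.0387,1,0,0,0,0.0387,1,0,0,0,0.0387,1,0,0,0,0.0387,1,0,0,0,0.0387,1,0,0,0,0.0387,1,0,0,0,0.0387,1,0,0,0,0.0387,1,0,0,0,0.0387,1,0,0,0,0.0387],
)

```text
time: 20.12
position: [0.4678, 0.2411, 0.2388]
tcp_rot: [-0.001, 0.899, 0.438, -0.0]
force: [0.1, 0.8, -2.0]
finger_gap: 0.0133
gripper_force: 60.2
```

apply_moves(
  rows=[1,0,0,0,0.0387,1,0,0,0,0.0387,1,0,0,0,0.0387,1,0,0,0,0.0387,1,0,0,0,0.0387,1,0,0,0,0.0387,1,0,0,0,0.0387,1,0,0,0,0.0387,1,0,0,0,0.0387,1,0,0,0,0,1,0,0,0,0],
)

```text
time: 21.03
position: [0.468, 0.2412, 0.2385]
tcp_rot: [-0.0, 0.996, -0.088, -0.0]
force: [0.5, -0.3, -1.3]
finger_gap: 0.0132
gripper_force: 60.2
```

Run:
```python
from h import *
# +y wall: ridge at warmer (0,+71)
plan(.5797+.1822*.071,-.1125+.9833*.071,.125,-10.5)
```

```text
t21.0 pos [468.  241.2 238.5] phi -10.1 j7 -2.36 turn 0.0020 (rows>=1) shift [0.6972 1.0255 0.4542] rows>=9 | F [ 0.5 -0.3 -1.3] gap 13.2
```

apply_moves(
  rows=[1,0.0695,0.1026,0,0.002,1,0.0695,0.1026,0,0,1,0.0695,0.1026,0,0,1,0.0695,0.1026,0,0,1,0.0695,0.1026,0,0,1,0.0695,0.1026,0,0,1,0.0695,0.1026,0,0,1,0.0695,0.1026,0,0,1,0.0695,0.1026,0,0,1,0.0695,0.1026,0,0,1,0,0,0,0,1,0,0,0.15,0],
)

```text
time: 22.03
position: [0.5959, -0.0464, 0.2063]
tcp_rot: [-0.0, 0.996, -0.094, 0.006]
force: [2.1, 1.7, -1.8]
finger_gap: 0.0135
gripper_force: 60.2
```

apply_moves(
  rows=[1,0,0,0.15,0,1,0,0,0.15,0,1,0,0,0,0,1,0,0,0,0,1,0,0,0,0],
)

```text
time: 22.45
position: [0.5925, -0.0435, 0.1274]
tcp_rot: [-0.0, 0.996, -0.093, 0.001]
force: [0.3, 0.3, -1.2]
finger_gap: 0.0127
gripper_force: 60.0
```

Run:
```python
from h import *
plan(.5797+.1822*.071-.0005,-.1125+.9833*.071,.072,-10.5)
```

```text
t22.4 pos [592.5 -43.5 127.4] phi -10.7 j7 -1.81 turn -0.0009 (rows>=1) shift [-0.0022 -0.0027  0.2217] rows>=2 | F [ 0.3  0.3 -1.2] gap 12.7
```

apply_moves(
  rows=[1,-0.002,-0.002,0.06,0.001,1,0,0,0.06,0,1,0,0,0.04,0,1,0,0,0.03,0,1,0,0,0,0,1,0,0,0,0],
)

```text
time: 22.95
position: [0.5914, -0.0429, 0.0787]
tcp_rot: [-0.0, 0.995, -0.095, 0.0]
force: [0.3, 0.2, -1.3]
finger_gap: 0.0132
gripper_force: 62.2
```

apply_moves(
  rows=[1,0,-0.004,0.012,0,1,0,-0.004,0.014,0,1,0,0,0,0,1,0,0,0,0],
)

```text
time: 23.28
position: [0.5917, -0.0421, 0.0719]
tcp_rot: [0.001, 0.995, -0.095, 0.0]
force: [-1.2, -3.4, 1.4]
finger_gap: 0.0134
gripper_force: 62.6
```

Run:
```python
from h import *
plan(.5797+.1822*.071-.0005,-.1125+.9833*.071,.072,-10.5)
```

```text
t23.3 pos [591.7 -42.1  71.9] phi -10.9 j7 -1.83 turn -0.0025 (rows>=1) shift [ 0.0023  0.002  -0.0003] rows>=1 | F [-1.2 -3.4  1.4] gap 13.4
```

apply_moves(
  rows=[0.3,0,0,0,0,0.3,0,0,0,0,0.3,0,0,0,0,0.3,0,0,-0.04,0,0.3,0,0,-0.1,0,0.3,0,0,-0.16,0,0.3,0,0,-0.16,0,0.3,0,0,-0.16,0,0.3,0,0,-0.1,0,-0.2,0,0,0,0,-0.2,0,0,0,0],
)

```text
time: 24.2
position: [0.5922, -0.0408, 0.254]
tcp_rot: [-0.0, 0.995, -0.095, 0.002]
force: [0.0, -0.8, -0.1]
finger_gap: 0.0508
gripper_force: 0.0
```

Run:
```python
from seg import *
c=cap("wrist"); save(c,"w5"); W=cloud(c); np.savez("w5.npz",img=c["image"],W=W); seg(c,W)
c=cap("top"); W=cloud(c); np.savez("t5.npz",img=c["image"],W=W); print("top"); seg(c,W)
plan(.4233,-.2603,.25,-.2)
```

```text
blob [  91    0   62   69 1929]
   ridge 879 [745.8  65. ] [57.2 29.9] -32.8 mean [744.2  59.7  74.4]
   cheek 208 [743.8  58.4] [51.9 16.1] -25.9 mean [741.9  55.6  34.2]
   foot 126 [744.9  57.2] [49.9 14.3] -22.5 mean [743.   54.4  15.7]
blob [ 330   93   74  130 7961]
   ridge 782 [ 566.3 -182.8] [59.7 13.9] -9.6 mean [ 569.3 -180.    79.4]
   cheek 463 [ 572.4 -167. ] [164.1  39.1] -23.9 mean [ 577.  -166.6   34. ]
   foot 125 [ 579.9 -149.6] [170.5  60.9] -29.3 mean [ 575.5 -141.5   17.8]
blob [ 239   95   55  129 6510]
   ridge 424 [592.7 -42.2] [59.5 13. ] -10.8 mean [594.9 -42.5  83.4]
blob [  30  117   85   60 2578]
   ridge 585 [651.4 173. ] [33.4 14.9] 15.8 mean [651.9 170.8  74.9]
   cheek 1480 [651.6 172.7] [96.1 35.6] -74.8 mean [655.2 157.9  35.2]
blob [ 398  229   77   52 2648]
   ridge 386 [ 424.7 -259.5] [32.6 13.9] 0.4 mean [ 427.2 -258.2   74.4]
   cheek 1469 [ 424.2 -260. ] [96.  36.3] -88.7 mean [ 427.9 -256.5   34.4]
   foot 168 [ 441.  -268.7] [69.3  7. ] -83.6 mean [ 440.7 -258.4   14.2]
top
blob [ 42 112  64  93 952]
   ridge 214 [598.7 595.1] [322.7 157.4]
[... 392 characters left out ...]
] [58.4 14.3] -10.5 mean [ 561.  -181.6   80.7]
   cheek 138 [ 568.6 -170.8] [157.2  64.3] -10.6 mean [ 576.2 -179.6   37.1]
   foot 68 [ 575.1 -151.8] [151.9  26.2] -11.1 mean [ 573.3 -151.5   17.9]
blob [ 415  203   80   46 2134]
   cheek 147 [ 379.  -696.3] [241.7 135.8] -84.3 mean [ 371.4 -710.8   33.8]
   foot 703 [ 379.  -697.5] [242.5 136. ] -84.3 mean [ 371.3 -705.5   12.5]
blob [314 209  28  10 257]
   ridge 39 [ 421.1 -258.9] [27.2 13.1] -0.4 mean [ 421.6 -259.1   74.9]
   cheek 199 [ 423.1 -259.8] [95.1 31.5] 89.6 mean [ 422.1 -259.8   33.8]
t24.3 pos [590.8 -40.9 251.1] phi -10.9 j7 -1.79 turn -0.0596 (rows>=2) shift [-0.6669  0.88    0.0043] rows>=7 | F [-0.2  0.6  0.4] gap 51.5
```

View pics/w5.png

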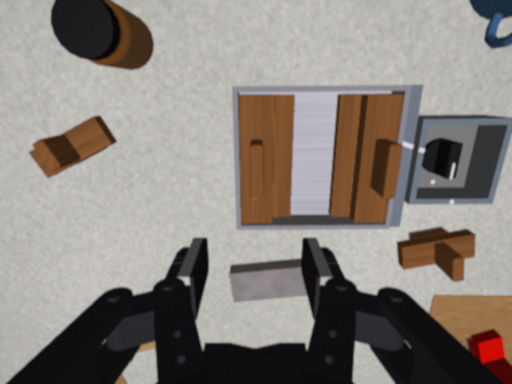

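apply_moves(
  rows=[-0.2,0,0,0,-0.031,-0.2,0,0,0,-0.031,-0.2,-0.083,0.11,0,0,-0.2,-0.083,0.11,0,0,-0.2,-0.083,0.11,0,0,-0.2,-0.083,0.11,0,0,-0.2,-0.083,0.11,0,0,-0.2,-0.083,0.11,0,0,-0.2,-0.083,0.11,0,0,-0.2,-0.083,0.11,0,0,-0.2,0,0,0,0,-0.2,0,0,0.15,0],
)

```text
time: 25.3
position: [0.4273, -0.2654, 0.2177]
tcp_rot: [0.002, 1.0, -0.001, 0.003]
force: [2.9, 0.3, -0.5]
finger_gap: 0.0511
gripper_force: 0.0
```

apply_moves(
  rows=[-0.2,0,0,0.15,0,-0.2,0,0,0.15,0,-0.2,0,0,0.08,0,-0.2,0,0,0,0,-0.2,0,0,0,0],
)

```text
time: 25.72
position: [0.4254, -0.2609, 0.1177]
tcp_rot: [-0.001, 1.0, 0.002, -0.002]
force: [0.8, -0.2, 0.1]
finger_gap: 0.0511
gripper_force: 0.0
```

Run:
```python
from h import *
plan(.4236,-.260,.062,.4)
```

```text
t25.7 pos [ 425.4 -260.9  117.7] phi 0.2 j7 -1.14 turn -0.0009 (rows>=1) shift [-0.0071 -0.0037  0.2229] rows>=2 | F [ 0.8 -0.2  0.1] gap 51.1
```

apply_moves(
  rows=[-0.2,-0.006,-0.003,0.1,0,-0.2,0,0,0.08,0,-0.2,0,0,0.042,0,-0.2,0,0,0,0,-0.2,0,0,0,0,1,0,0,0,0,1,0,0,0,0,1,0,0,0,0,1,0,0,0,0,1,0,0,0,0,1,0,0,0,0,1,0,0,0,0],
)

```text
time: 26.72
position: [0.4254, -0.2613, 0.0647]
tcp_rot: [0.0, 1.0, 0.002, 0.001]
force: [-0.4, 0.4, 6.9]
finger_gap: 0.0129
gripper_force: 58.8
```

apply_moves(
  rows=[1,0,0,0,0,1,0,0,-0.05,0,1,0,0,-0.1,0,1,0,0,-0.15,0,1,0,0,-0.15,0,1,0,0,-0.15,0,1,0,0,-0.1,0,1,0,0,0,0.03,1,0,0,0,0.03,1,0,0,0,0,1,0,0,0,0],
)

```text
time: 27.63
position: [0.4245, -0.2608, 0.2387]
tcp_rot: [0.0, 0.996, -0.091, -0.0]
force: [0.2, 0.1, -1.6]
finger_gap: 0.0133
gripper_force: 58.7
```

Run:
```python
from h import *
# bridge at warmer (-30,0)
plan(.5795-.9833*.03,-.1125+.1822*.03,.14,-10.5)
```

```text
t27.6 pos [ 424.5 -260.8  238.7] phi -10.4 j7 -1.28 turn 0.0005 (rows>=1) shift [ 0.3816 -0.6961  0.3946] rows>=6 | F [ 0.2  0.1 -1.6] gap 13.3
```

apply_moves(
  rows=[1,0.0477,-0.087,0,0,1,0.0477,-0.087,0,0,1,0.0477,-0.087,0,0,1,0.0477,-0.087,0,0,1,0.0477,-0.087,0,0,1,0.0477,-0.087,0,0,1,0.0477,-0.087,0,0,1,0.0477,-0.087,0,0,1,0,0,0,0,1,0,0,0.15,0,1,0,0,0.15,0,1,0,0,0.1,0],
)

```text
time: 28.63
position: [0.5491, -0.1072, 0.1356]
tcp_rot: [-0.0, 0.996, -0.09, -0.001]
force: [-0.1, -0.3, -1.8]
finger_gap: 0.0131
gripper_force: 58.7
```

apply_moves(
  rows=[1,0,0,0,0,1,0,0,0,0,1,0,0,0,0],
)

```text
time: 28.88
position: [0.5513, -0.1076, 0.1398]
tcp_rot: [-0.0, 0.996, -0.092, 0.001]
force: [0.2, -0.2, -1.2]
finger_gap: 0.0129
gripper_force: 58.7
```

Run:
```python
from h import *
plan(.5795-.9833*.03,-.1128+.1822*.03,.072,-10.5)
```

```text
t28.9 pos [ 551.3 -107.6  139.8] phi -10.5 j7 -1.69 turn -0.0001 (rows>=1) shift [-5.400e-03 -2.000e-04  2.712e-01] rows>=2 | F [ 0.2 -0.2 -1.2] gap 12.9
```

apply_moves(
  rows=[1,0,0,0.06,0,1,0,0,0.06,0,1,0,0,0.05,0,1,0,0,0.04,0,1,0,0,0.03,0,1,0,0,0.02,0,1,0,0,0.01,0,1,0,0,0,0,1,0,0,0,0],
)

```text
time: 29.63
position: [0.551, -0.1075, 0.0727]
tcp_rot: [0.0, 0.996, -0.092, 0.001]
force: [-3.8, 1.3, 8.5]
finger_gap: 0.0129
gripper_force: 60.2
```

Run:
```python
from h import *
plan(.5795-.9833*.03,-.1128+.1822*.03,.072,-10.5)
```

```text
t29.6 pos [ 551.  -107.5   72.7] phi -10.6 j7 -1.70 turn -0.0004 (rows>=1) shift [-0.0042  0.      0.0029] rows>=1 | F [-3.8  1.3  8.5] gap 12.9
```

apply_moves(
  rows=[0.3,0,0,0,0,0.3,0,0,0,0,0.3,0,0,0,0,0.3,0,0,-0.04,0,0.3,0,0,-0.1,0,0.3,0,0,-0.16,0,0.3,0,0,-0.16,0,0.3,0,0,-0.16,0,0.3,0,0,-0.1,0,-0.2,0,0,0,0,-0.2,0,0,0,0],
)

```text
time: 30.55
position: [0.5512, -0.1076, 0.2534]
tcp_rot: [0.0, 0.996, -0.092, 0.002]
force: [-0.2, -0.2, -0.5]
finger_gap: 0.0509
gripper_force: 0.0
```

Run:
```python
from seg import *
c=cap("wrist"); save(c,"w6"); W=cloud(c); seg(c,W)
plan(.6508,.1735,.25,15.3)
```

```text
blob [   3    0   83   42 2311]
   ridge 790 [732.6  68.3] [46.5 14.5] -69.9 mean [732.9  65.   74.7]
   cheek 304 [735.8  61.1] [45.3 11.8] -45.8 mean [736.3  58.   34.1]
   foot 258 [738.5  59.5] [47.1 12.9] -38.9 mean [738.7  56.3  14.4]
blob [  170    67   170   137 16730]
   ridge 1547 [ 565.3 -110.6] [157.8  87.7] 79.4 mean [ 574.2 -115.    81.3]
   cheek 550 [ 580.3 -112.9] [184.4 155.8] 79.4 mean [ 576.8 -112.2   34.2]
   foot 44 [ 578.7 -112.5] [184.6 161.5] 79.4 mean [ 535.4 -121.    17.8]
blob [   0   91   50   55 1788]
   cheek 1436 [654.7 160.7] [71.1 36.1] -74.3 mean [656.7 147.2  34.9]
   foot 42 [636.2 162.3] [42.1  2.2] -71.7 mean [636.2 162.   15.9]
t30.6 pos [ 550.3 -107.5  251.7] phi -10.6 j7 -1.66 turn -0.1438 (rows>=4) shift [ 0.6841 -0.978   0.0067] rows>=8 | F [-0.1  0.1  0.4] gap 51.1
```

apply_moves(
  rows=[-0.2,0,0,0,-0.036,-0.2,0,0,0,-0.036,-0.2,0,0,0,-0.036,-0.2,0,0,0,-0.036,-0.2,0.085,-0.122,0,0,-0.2,0.085,-0.122,0,0,-0.2,0.085,-0.122,0,0,-0.2,0.085,-0.122,0,0,-0.2,0.085,-0.122,0,0,-0.2,0.085,-0.122,0,0,-0.2,0.085,-0.122,0,0,-0.2,0.085,-0.122,0,0],
)

```text
time: 31.6
position: [0.6495, 0.1743, 0.249]
tcp_rot: [0.0, 0.991, 0.133, -0.002]
force: [1.1, 0.4, -0.1]
finger_gap: 0.0514
gripper_force: 0.0
```

apply_moves(
  rows=[-0.2,0,0,0,0,-0.2,0,0,0.15,0,-0.2,0,0,0.15,0,-0.2,0,0,0.15,0,-0.2,0,0,0.08,0,-0.2,0,0,0,0,-0.2,0,0,0,0],
)

```text
time: 32.18
position: [0.6487, 0.1723, 0.1166]
tcp_rot: [0.0, 0.991, 0.133, -0.002]
force: [1.2, -0.0, 0.3]
finger_gap: 0.0516
gripper_force: 0.0
```

Run:
```python
from seg import *
plan(.6508,.1735,.062,15.3)
c=cap("top"); W=cloud(c); seg(c,W)
```

```text
t32.2 pos [648.7 172.3 116.6] phi 15.3 j7 -1.76 turn 0.0002 (rows>=1) shift [ 0.0094 -0.0023  0.2184] rows>=2 | F [ 1.2 -0.   0.3] gap 51.6
blob [ 42 112  65  93 947]
   ridge 205 [598.9 593.9] [322.1 157.4] -16.0 mean [605.5 594.5  75.4]
   cheek 122 [599.7 593.1] [316.9 151.9] -15.5 mean [605.  592.4  34.6]
   foot 78 [599.9 594.2] [316.6 150.6] -15.9 mean [634.3 582.9  14.9]
blob [ 256  144   59   53 1772]
   ridge 141 [ 561.9 -109.2] [157.5  86.3] 78.6 mean [ 566.3 -112.3   81.2]
   cheek 332 [ 578.7 -111.9] [182.6 158.2] 79.5 mean [ 573.1 -107.7   37.7]
   foot 132 [582.6 -96.9] [157.1 144.8] -10.6 mean [ 587.  -118.3   18.1]
blob [ 415  203   80   46 2124]
   cheek 155 [ 379.1 -697.6] [241.3 135.8] -84.3 mean [ 371.6 -704.6   33.7]
   foot 699 [ 379.2 -697.4] [240.  135.6] -84.2 mean [ 371.5 -703.9   12.4]
```

apply_moves(
  rows=[-0.2,0.008,-0.002,0.1,0,-0.2,0,0,0.08,0,-0.2,0,0,0.038,0,-0.2,0,0,0,0,-0.2,0,0,0,0,1,0,0,0,0,1,0,0,0,0,1,0,0,0,0,1,0,0,0,0,1,0,0,0,0,1,0,0,0,0,1,0,0,0,0],
)

```text
time: 33.23
position: [0.6526, 0.1741, 0.0655]
tcp_rot: [-0.0, 0.991, 0.133, 0.001]
force: [-0.2, -0.2, 6.2]
finger_gap: 0.013
gripper_force: 59.3
```

apply_moves(
  rows=[1,0,0,0,0,1,0,0,-0.05,0,1,0,0,-0.1,0,1,0,0,-0.15,0,1,0,0,-0.15,0,1,0,0,-0.15,0,1,0,0,-0.1,0,1,0,0,0,0.036,1,0,0,0,0.036,1,0,0,0,0.036,1,0,0,0,0.036,1,0,0,0,0],
)

```text
time: 34.23
position: [0.6512, 0.1739, 0.2397]
tcp_rot: [-0.0, 0.996, -0.095, -0.0]
force: [0.4, -0.7, -2.6]
finger_gap: 0.0132
gripper_force: 58.5
```

Run:
```python
from h import *
plan(.5795+.9833*.03,-.1128-.1822*.03,.14,-10.5)
```

```text
t34.2 pos [651.2 173.9 239.7] phi -10.9 j7 -2.13 turn -0.0020 (rows>=1) shift [0.0469 1.18   0.3988] rows>=8 | F [ 0.4 -0.7 -2.6] gap 13.2
```

apply_moves(
  rows=[1,0.005,0.118,0,-0.002,1,0.005,0.118,0,0,1,0.005,0.118,0,0,1,0.005,0.118,0,0,1,0.005,0.118,0,0,1,0.005,0.118,0,0,1,0.005,0.118,0,0,1,0.004,0.118,0,0,1,0.004,0.118,0,0,1,0.004,0.118,0,0,1,0,0,0,0,1,0,0,0.15,0],
)

```text
time: 35.23
position: [0.6141, -0.1224, 0.2083]
tcp_rot: [0.001, 0.996, -0.09, 0.006]
force: [2.8, 0.4, -2.1]
finger_gap: 0.013
gripper_force: 59.0
```

apply_moves(
  rows=[1,0,0,0.15,0,1,0,0,0.1,0,1,0,0,0,0,1,0,0,0,0,1,0,0,0,0],
)

```text
time: 35.65
position: [0.6118, -0.1185, 0.1409]
tcp_rot: [-0.0, 0.996, -0.088, 0.001]
force: [0.1, 1.2, -1.2]
finger_gap: 0.0132
gripper_force: 58.9
```

Run:
```python
from h import *
plan(.5795+.9833*.03,-.1128-.1822*.03,.073,-10.5)
```

```text
t35.6 pos [ 611.8 -118.5  140.9] phi -10.1 j7 -1.68 turn 0.0020 (rows>=1) shift [-0.0114  0.001   0.2715] rows>=2 | F [ 0.1  1.2 -1.2] gap 13.2
```

apply_moves(
  rows=[1,-0.01,0,0.06,0.002,1,0,0,0.06,0,1,0,0,0.05,0,1,0,0,0.04,0,1,0,0,0.03,0,1,0,0,0.02,0,1,0,0,0.01,0,1,0,0,0,0,1,0,0,0,0],
)

```text
time: 36.4
position: [0.6089, -0.1182, 0.0735]
tcp_rot: [0.0, 0.996, -0.092, 0.001]
force: [-3.7, 0.4, 7.6]
finger_gap: 0.0128
gripper_force: 60.2
```

Run:
```python
from h import *
plan(.5795+.9833*.03,-.1128-.1822*.03,.073,-10.5)
```

```text
t36.4 pos [ 608.9 -118.2   73.5] phi -10.6 j7 -1.70 turn -0.0004 (rows>=1) shift [0.0006 0.0003 0.0019] rows>=1 | F [-3.7  0.4  7.6] gap 12.8
```

apply_moves(
  rows=[0.3,0,0,0,0,0.3,0,0,0,0,0.3,0,0,0,0,0.3,0,0,-0.04,0,0.3,0,0,-0.1,0,0.3,0,0,-0.16,0,0.3,0,0,-0.16,0,0.3,0,0,-0.16,0,0.3,-0.1,0,-0.16,0,0.15,-0.1,0,-0.1,0,0.15,-0.1,0,0,0,0.15,-0.1,0,0,0],
)

```text
time: 37.4
position: [0.5126, -0.1001, 0.2896]
tcp_rot: [0.0, 0.996, -0.092, 0.002]
force: [0.9, 0.3, 0.0]
finger_gap: 0.0367
gripper_force: 0.0
```

apply_moves(
  rows=[0.15,0,0,0,0,0.15,0,0,0,0,0.15,0,0,0,0],
)

```text
time: 37.65
position: [0.5134, -0.1004, 0.2876]
tcp_rot: [0.0, 0.996, -0.092, 0.001]
force: [0.1, -0.2, -0.8]
finger_gap: 0.0364
gripper_force: 0.0
```

Run:
```python
from seg import *
c=cap("wrist"); save(c,"w7"); W=cloud(c); seg(c,W)
t=cap("top"); save(t,"t7")
# dial
z=W[...,2]; r=np.hypot(W[...,0]-.5495,W[...,1]+.275)<.034
p=W[r&(z>.033)&(z<.045)]; print("bar",len(p),*rect(p))
w=r&(c["image"].max(-1)>120)&(z>.03)&(z<.045); print("white",w.sum(),W[w].mean(0) if w.any() else None)
plan(.549,-.275,.12,169.5)
```

```text
blob [ 46   0  46  10 310]
   cheek 85 [724.8  74. ] [21.3  2.5] -80.5 mean [724.8  73.7  33.8]
   foot 86 [726.   71.2] [26.8  4.1] -74.9 mean [726.5  68.3  15. ]
blob [  175    32   160   134 16676]
   ridge 1542 [ 573.4 -111.9] [157.6 103. ] 79.4 mean [ 578.7 -116.9   82. ]
   cheek 405 [ 579.2 -112.6] [184.3 161.2] 79.3 mean [ 581.1 -112.3   34.1]
blob [ 82 283  51  24 474]
   foot 310 [323.7 181.9] [86.8 22.5] -79.8 mean [329.4 184.9  16.3]
bar 463 [ 549.2 -274.5] [43.  14.3] -10.3
white 63 [ 0.53751878 -0.2730467   0.03950108]
t37.8 pos [ 513.7 -100.4  286.9] phi -10.6 j7 -1.66 turn 0.9995 (rows>=26) shift [-0.266  -0.6609  0.6676] rows>=7 | F [ 0.1 -0.   0.3] gap 36.1
```

View pics/w7.png

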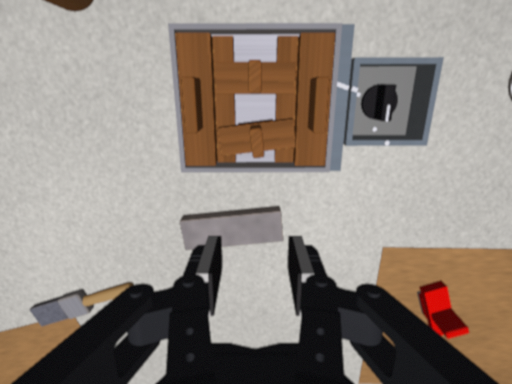

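View pics/t7.png

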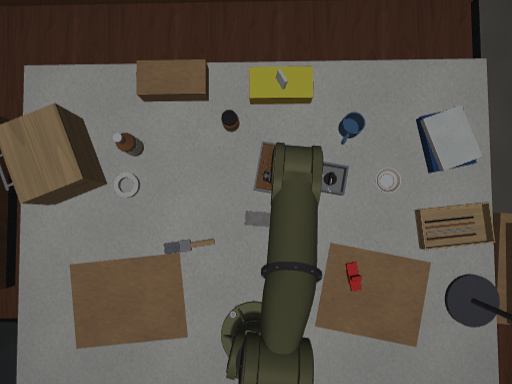

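Run:
```python
from seg import *
c=cap("wrist"); W=cloud(c); z=W[...,2]
th=np.radians(-10.5); d=W[...,:2]-[.5795,-.1127]
x=(d[...,0]*np.cos(th)+d[...,1]*np.sin(th))*1000; y=(-d[...,0]*np.sin(th)+d[...,1]*np.cos(th))*1000
r=c["image"][...,0].astype(int)>1.4*c["image"][...,2]
def fit(nm,m,):
    A=np.c_[x[m],y[m],np.ones(m.sum())]; k,*_=np.linalg.lstsq(A,z[m]*1000,rcond=None)
    q=np.c_[x[m],y[m]]/1000; print(nm,m.sum(),"slopes",np.round(k[:2],3),"z0 %.1f"%np.mean(z[m]*1000),*rect(q))
for nm,lo,hi in (("near",-70,-3),("far",3,60)):
    s=r&(x>lo)&(x<hi)&(abs(y)<49)
    fit(nm+" flange",s&(z>.037)&(z<.05)); fit(nm+" ridge",s&(z>.078)&(z<.095))
for nm,s in (("+y",r&(y>53)&(y<91)),("-y",r&(y<-53)&(y>-91))):
    s=s&(abs(x)<77); fit(nm+" cheek",s&(z>.037)&(z<.05)); fit(nm+" ridge",s&(z>.078)&(z<.095))
```

```text
near flange 1806 slopes [-0.01  -0.001] z0 43.1 [-42.  -2.] [95.5 36.3] -83.4
near ridge 342 slopes [-0.026  0.009] z0 84.7 [-40.9  -2.2] [31.9 13.9] 6.8
far flange 2128 slopes [-0.001  0.001] z0 43.2 [28.8  0.1] [96.  35.7] 89.9
far ridge 449 slopes [-0.002  0.008] z0 84.6 [29.6  0.1] [31.6 14. ] -0.1
+y cheek 3127 slopes [-0.001 -0.003] z0 43.3 [-0. 72.] [154.  38.] -0.0
+y ridge 754 slopes [-0.003  0.123] z0 84.6 [-0.4 71.1] [58.8 14.3] 0.2
-y cheek 3133 slopes [-0.     0.003] z0 43.2 [ -0. -72.] [153.9  38. ] 0.0
-y ridge 756 slopes [-0.001 -0.116] z0 84.4 [ -0.6 -72.1] [58.8 14.2] 0.2
```

apply_moves(
  rows=[0.15,0,0,0,-0.0385,0.15,0,0,0,-0.0385,0.15,0,0,0,-0.0385,0.15,0,0,0,-0.0385,0.15,0,0,0,-0.0385,0.15,0,0,0,-0.0385,0.15,0,0,0,-0.0385,0.15,0,0,0,-0.0385,0.15,0,0,0,-0.0385,0.15,0,0,0,-0.0385,0.15,0,0,0,-0.0385,0.15,0,0,0,-0.0385],
)

```text
time: 38.8
position: [0.5134, -0.1004, 0.2864]
tcp_rot: [-0.0, 0.804, 0.594, -0.0]
force: [0.3, 0.1, -0.3]
finger_gap: 0.0362
gripper_force: 0.0
```

apply_moves(
  rows=[0.15,0,0,0,-0.0385,0.15,0,0,0,-0.0385,0.15,0,0,0,-0.0385,0.15,0,0,0,-0.0385,0.15,0,0,0,-0.0385,0.15,0,0,0,-0.0385,0.15,0,0,0,-0.0385,0.15,0,0,0,-0.0385,0.15,0,0,0,-0.0385,0.15,0,0,0,-0.0385,0.15,0,0,0,-0.0385,0.15,0,0,0,-0.0385],
)

```text
time: 39.8
position: [0.5134, -0.1005, 0.2865]
tcp_rot: [-0.0, 0.207, 0.978, 0.0]
force: [0.3, -0.2, -1.2]
finger_gap: 0.0362
gripper_force: 0.0
```

apply_moves(
  rows=[0.15,0,0,0,-0.0385,0.15,0,0,0,-0.0385,0.15,0,0,0,0,0.15,-0.053,-0.132,0,0,0.15,-0.053,-0.132,0,0,0.15,-0.053,-0.132,0,0,0.15,-0.053,-0.132,0,0,0.15,-0.053,-0.132,0,0,0.15,0,0,0,0,0.15,0,0,0.15,0,0.15,0,0,0.15,0,0.15,0,0,0.1,0],
)

```text
time: 40.8
position: [0.5472, -0.2747, 0.1835]
tcp_rot: [-0.001, 0.093, 0.996, 0.001]
force: [-0.2, -0.7, -0.3]
finger_gap: 0.0363
gripper_force: 0.0
```

apply_moves(
  rows=[0.15,0,0,0.15,0,0.15,0,0,0.1,0,0.15,0,0,0,0,0.15,0,0,0,0],
)

```text
time: 41.13
position: [0.5478, -0.2743, 0.1234]
tcp_rot: [-0.001, 0.092, 0.996, 0.001]
force: [0.0, -0.5, 0.5]
finger_gap: 0.0367
gripper_force: 0.0
```

Run:
```python
from h import *
plan(.5492,-.2748,.038,169.5)
```

```text
t41.1 pos [ 547.8 -274.3  123.4] phi 169.5 j7 1.32 turn -0.0003 (rows>=1) shift [-0.0057 -0.0012  0.3417] rows>=3 | F [ 0.  -0.5  0.5] gap 36.7
```

apply_moves(
  rows=[0.15,-0.005,-0.001,0.1,0,0.15,0,0,0.1,0,0.15,0,0,0.09,0,0.15,0,0,0.05,0,0.15,0,0,0,0,1,0,0,0,0,1,0,0,0,0,1,0,0,0,0,1,0,0,0,0,1,0,0,0,0,1,0,0,0,0,1,0,0,0,0],
)

```text
time: 42.13
position: [0.5507, -0.2755, 0.0416]
tcp_rot: [0.002, 0.091, 0.996, -0.001]
force: [-1.2, 0.1, 6.4]
finger_gap: 0.0123
gripper_force: 60.2
```

Run:
```python
from h import *
plan(.5492,-.2748,.038,60.6)
```

```text
t42.1 pos [ 550.7 -275.5   41.6] phi 169.6 j7 1.24 turn 0.6054 (rows>=16) shift [-0.0006 -0.0066  0.0143] rows>=1 | F [-1.2  0.1  6.4] gap 12.3
```

apply_moves(
  rows=[1,0,0,0,0.038,1,0,0,0,0.038,1,0,0,0,0.038,1,0,0,0,0.038,1,0,0,0,0.038,1,0,0,0,0.038,1,0,0,0,0.038,1,0,0,0,0.038,1,0,0,0,0.038,1,0,0,0,0.038,1,0,0,0,0.038,1,0,0,0,0.038],
)

```text
time: 43.13
position: [0.5496, -0.2764, 0.0415]
tcp_rot: [0.001, 0.725, 0.689, -0.0]
force: [-3.0, -2.6, 8.0]
finger_gap: 0.0124
gripper_force: 60.4
```

apply_moves(
  rows=[1,0,0,0,0.038,1,0,0,0,0.038,1,0,0,0,0.038,1,0,0,0,0.035,1,0,0,0,0,1,0,0,0,0,1,0,0,0,0],
)

```text
time: 43.72
position: [0.5491, -0.2763, 0.0415]
tcp_rot: [0.001, 0.863, 0.505, -0.0]
force: [-5.0, -1.9, 10.0]
finger_gap: 0.0123
gripper_force: 60.6
```

Run:
```python
from h import *
plan(.5492,-.2748,.038,60.6)
```

```text
t43.7 pos [ 549.1 -276.3   41.5] phi 60.6 j7 -0.21 turn 0.0002 (rows>=1) shift [ 0.0053 -0.0027  0.014 ] rows>=1 | F [-5.  -1.9 10. ] gap 12.3
```

Exactly on the mark. Release, rise, check.

apply_moves(
  rows=[0.15,0,0,0,0,0.15,0,0,0,0,0.15,0,0,0,0,0.15,0,0,-0.05,0,0.15,0,0,-0.12,0,0.15,0,0,-0.16,0,0.15,0,0,-0.16,0,0.15,0,0,-0.16,0,0.15,0,0,-0.16,0,0.15,-0.1,0,-0.16,0,0.15,-0.1,0,0,0,0.15,-0.1,0,0,0],
)

```text
time: 44.72
position: [0.5153, -0.3382, 0.2805]
tcp_rot: [0.003, 0.862, 0.506, 0.002]
force: [-0.1, -0.3, -1.0]
finger_gap: 0.0362
gripper_force: 0.0
```

apply_moves(
  rows=[0.15,0,0,0,0,0.15,0,0,0,0,0.15,0,0,0,0],
)

```text
time: 44.97
position: [0.5144, -0.337, 0.277]
tcp_rot: [-0.0, 0.863, 0.505, 0.0]
force: [0.2, 0.5, -0.1]
finger_gap: 0.0363
gripper_force: 0.0
```

Run:
```python
from seg import *
c=cap("wrist"); save(c,"w8"); W=cloud(c); z=W[...,2]
r=np.hypot(W[...,0]-.5495,W[...,1]+.275)<.034
p=W[r&(z>.033)&(z<.045)]; print("bar",len(p),*rect(p),p.mean(0))
w=r&(c["image"].max(-1)>120)&(z>.03)&(z<.045); print("white",w.sum(),W[w].mean(0) if w.any() else None)
seg(c,W); plan(.55,-.27,.3)
```

```text
bar 424 [ 549.8 -275.7] [43.8 12.2] 60.5 [ 0.54991428 -0.27533993  0.03918587]
white 54 [ 0.55577493 -0.26484423  0.04004391]
blob [ 150    0  151   59 5184]
   ridge 687 [ 565.9 -184.4] [59.8 14.2] -10.7 mean [ 562.5 -187.1   80.6]
   cheek 84 [ 512.3 -154.9] [73.5 33.1] 21.4 mean [ 523.1 -158.9   34.5]
blob [ 218  299   83   49 2298]
   cheek 391 [ 384.6 -581.1] [125.6  37.7] -12.7 mean [ 392.1 -581.7   34. ]
   foot 529 [ 373.5 -616.6] [137.4  74.3] 5.7 mean [ 381.  -593.2   14.4]
t45.0 pos [ 514.8 -336.6  276.9] phi 60.8 j7 -0.04 turn 0.0000 (rows>=0) shift [ 0.3013 -0.007  -0.0923] rows>=2 | F [ 0.2  0.7 -0.1] gap 35.7
```

View pics/w8.png

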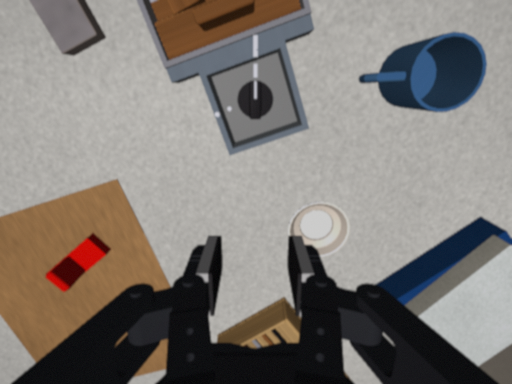

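Run:
```python
from h import *
th=np.radians(-10.5)
for n in ("top","side"):
    c=cap(n); W=cloud(c); z=W[...,2]; d=W[...,:2]-[.5795,-.1127]
    x=(d[...,0]*np.cos(th)+d[...,1]*np.sin(th))*1000; y=(-d[...,0]*np.sin(th)+d[...,1]*np.cos(th))*1000
    r=c["image"][...,0].astype(int)>1.4*c["image"][...,2]
    for nm,s in (("near",(x>-75)&(x<0)&(abs(y)<49)),("far",(x>0)&(x<75)&(abs(y)<49)),("+y",(y>53)&(y<91)&(abs(x)<77)),("-y",(y<-53)&(y>-91)&(abs(x)<77))):
        s=s&r
        for lo,hi in ((.036,.05),(.078,.095)):
            m=s&(z>lo)&(z<hi)
            if m.sum()>8: print(n,nm,m.sum(),"z %.1f"%(z[m].mean()*1e3),*rect(np.c_[x[m],y[m]]/1000))
```

```text
top near 225 z 41.6 [-44.1  -2. ] [95.2 36. ] -83.0
top near 39 z 83.3 [-44.   -1.8] [31.2 13.6] 9.6
top far 235 z 42.1 [26.4  0.5] [95.1 37.2] -89.9
top far 38 z 82.9 [25.2  0.2] [31.9 13.4] 6.4
top +y 372 z 41.9 [-1.3 72. ] [150.8  37.8] 0.0
top +y 67 z 83.0 [-2.9 71.6] [57.7 13.8] -0.2
top -y 369 z 41.8 [ -1.3 -71.9] [150.8  37.7] 0.0
top -y 73 z 83.8 [ -3.8 -72. ] [58.9 14.5] 1.0
side near 124 z 44.3 [-46.6  -0.7] [99.5 45. ] 85.2
side near 40 z 84.0 [-40.2  -3.4] [36.6 21.4] -5.9
side far 62 z 44.3 [ 24.6 -15.4] [62.2 35.9] 78.4
side far 33 z 84.3 [28.7 -1.2] [31.2 20.7] 5.5
side +y 202 z 45.0 [-0.1 72. ] [151.8  37.3] 0.0
side +y 61 z 84.7 [-0.8 72. ] [57.9 19.2] 2.8
side -y 184 z 45.1 [ -0.2 -71.5] [153.4  36.8] -0.2
side -y 56 z 84.3 [ -3.  -73.5] [53.8 20.4] 3.5
```

All are seated flat.

```bash
python3 -c "
from rig import robot
print(robot.sign_off())"
```

```text
the job is handed in; nothing more can be done
None
```

The job is handed in: the dial went to off first, both edge presses and the two bridge presses present (I saw no others) sit flat in the tray, and the dial's bar now lines up with the long drying mark. One bridge got knocked about 12 mm aside but still sits flat.

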